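Function check of a parking-brake lever

TASK

Check this parking-brake lever. First stand the spray can, which is in the lever's way, upright on the bare bench at least 12 cm from where it stands now; then ratchet the lever up from the notch it sits in to the fourth notch, the one with the long index stud, and let go so that it stands there by itself for a moment. Then keep the release button pressed until the lever has swung fully back to its rest, let the button come up again, and leave the meter, the bottle, the tray and the brake drum where they are.

Things in the scene. Friction and masses are not known exactly. Their poses are not given: they have to be found in the camera images.
- rig: Parking-brake unit fixed to the bench. Origin: on the bench below the lever's pivot; z up; x is the way the lever's top swings when ratcheted up (roughly away from the robot), y left. Base plate 150 mm wide, 12 mm thick, from x -95 to +140 mm. Two grey cheeks (50 mm along x, 54 mm over both, 127 mm high) hold a ratchet wheel of 68 mm radius. Grey pillar 44 x 44 mm, 105 mm high, at x +95 mm.
- pivot (a point): The lever's pivot: a level axis along the rig's y, 108 mm above the bench, at the rig's x 0, y 0. The lever turns about it.
- lever (a joint): Lever angle (rad): 0 at rest, leaning 0.75 rad from vertical to the rig's -x; grows as its top goes up and over to +x; vertical at 0.75. A spring pulls it to 0. The ratchet holds it at notches 0.2, 0.4, 0.6, 0.8 (the fourth), 1.0, 1.2: let go, it falls back to the last notch passed. Starts in notch 1, 2 or 3. Only the button frees it. Pushing at the grip takes 3 to 10 N.
- lever_grip (a point): Centre of the lever's grip, a black rubber cross-bar (T handle), 76 mm long along the rig's y, 20 mm in diameter, at the top end of a steel arm 22 x 12 mm, 175 mm from the pivot. It can be pushed from its -x side.
- index_stud (a point): Tip of the long index stud of the fourth notch, 157 mm from the pivot. It stands on an arc-shaped bar (115 mm radius about the pivot, 48 mm to the rig's +y side of the lever) that has a short stud for each other notch. A thin pointer on the lever's side comes level with the stud in that notch.
- release (a joint): Travel of the release button (m): 0 up, 0.010 fully down. It carries the pawl, so it dips by itself as each notch clicks past. Beyond about 0.006 the lever is free and swings back to rest in under a second; if let up early it catches the lever at the next notch.
- button_top (a point): Centre of the upper face of the release button, a black mushroom cap 36 mm in diameter on the pillar, 130 mm above the bench when up, at the rig's x +95 mm. It is pressed straight down 10 mm: 3 N at first, 6 N fully down, up to 2 N more while it holds the lever.
- can_center (a point): Centre (122 mm up) of the upright spray can: metal body 60 mm in diameter, 190 mm high, then a white cap 52 mm in diameter, 245 mm high in all, 0.25 to 0.5 kg, z along its axis. It stands on the bench about 140 mm to the rig's -x side of the pivot, in the lever's way back to rest. The cap (about 218 mm above the bench) can be grasped from above.
- meter: Blue multimeter lying flat, 130 (x) x 70 x 38 mm; origin at the centre of its underside. Bystander: leave in place.
- bottle: Closed oil bottle standing upright, 68 mm in diameter, 210 mm high; origin at the centre of its underside. Bystander: leave in place.
- drum: Small dark steel brake drum lying flat, 120 mm in diameter, 55 mm high with its raised hub; origin at the centre of its underside. Bystander: leave in place.
- tray: Grey open parts tray, 110 (x) x 85 x 40 mm; origin at the centre of its underside. Bystander: leave in place.
There are look-alikes about, which are no part of the job. Leave any brown or red look-alike of the part that bears can_center alone.

How it is judged:
By the outcome, as a careful person would: the job done as asked, in the order asked, and still so for the second after the job is handed in, with the robot touching nothing.
It also fails if it takes over 58 s, if anything falls off the work surface, if the arm or the gripper's body presses on something with over 40 N, if the wrist force passes 120 N, or if a joint passes its speed limit or range.

ROBOT

A 6-joint arm with a two-finger parallel gripper is mounted at the origin on the work surface. World frame = base frame: x ahead of the robot, y to its left, z up, the work surface at z = 0. Lengths are in m, angles in degrees, forces in N, time in s.
With the tool pointing down it reaches from about 0.3 to 0.75 m from the base axis. Payload 8.5 kg.
Tool frame: the origin (TCP) lies on the centre line of the jaws, within the pads' length; the fingertips stand 17 mm ahead of it and the grasp point (between the pads) lies 2 mm behind it (env.tcp_to_tips is the distance from the TCP to the fingertips, in m); z points along the fingers, y is the line along which they close (so a half turn about z gives the same grasp; the last joint's range is limited). The gripper opens to 85 mm and grips with 20 to 120 N. Pads are 22 mm wide; open, the fingers measure 114 mm over their backs; the gripper's body (76 mm by 85 mm) begins 54 mm behind the grasp point. The pads swing forward as they close: fully open they stand 13 mm farther back than shut.
Start: joints at [56.706, 21.807, 74.336, -0, 83.858, -12.336], TCP at [0.197, 0.514, 0.248] pointing down, gripper open.
Joint ranges: [-178.18, 178.18], [-50.72, 133.34], [12.68, 142.11], [-81.47, 261.47], [9.98, 163.14], [-165.26, 165.26]. Speed limits (degrees/s): [136.94, 136.94, 180, 180, 180, 180].

INTERFACE

Orientations are given as a 3x3 rotation matrix whose columns are the frame's x, y, z axes.
In Python, from rig import env gives the robot as it stands. The module is installed in compiled form; this text tells all that it offers.
- The arm moves only by the shell command python3 -m pendant 'ROWS' [FORCE]. ROWS is JSON, a list of rows, each a list of 7 numbers: the opening, from 0 (shut) to 1 (fully open), then the shift along the tool's x, y, z in m, then the turn, a rotation vector about the tool's x, y, z in rad. A call has 1 to 5 rows; each row is the pose to reach, as a shift and turn from the pose commanded when the call began, along the tool's axes at that moment; what a row does not reach only later rows make up. A row lasts 1/8 s, in which the tool goes at most 62.5 mm and 10.7 degrees, less where a joint would pass 70% of its speed; a pose out of reach is approached as far as the arm can. A call with a gripper value outside its range is refused whole. The fingers move at their own pace and stop on an object; FORCE is the grip in N (left out, the last holds). Time passes only in rows, so rows that repeat a pose let the fingers close. It gives the time, the measured TCP pose, the force, the opening and the grip force at its end, in the units of the state.
- env.observe(): the state, without advancing time (a new reading comes with each control period).
- env.get_image(name): name is "side" or "top" or "wrist"; returns a dict with "image" (400x640x3 uint8, blue, green, red), "fx", "fy", "cx", "cy" (pixels), "pose" (4x4, takes a point from camera to world coordinates). Camera axes: x right, y up, looking along -z (the intrinsics and any distortion apply to the point x, -y, -z); pixel columns grow to the right and rows downward; lengths in m; the calibration is good to about 2 mm. A picture is of the moment at which its call begins. There is no depth.
- env.close_job(): hands the job in; it is judged then, once.
Trained networks look in the newest picture that a camera, given by its name, has taken for a name from the list of things; names that differ only in an ending like _2 or _b are one class to them, and where a whole thing is asked for, a point or a joint stands for the part that bears it (a point fixed in the world has none). Each returns a list of dicts, best first, with "conf" (0 to 1); they miss things now and then, are a little off and sometimes report something else, mostly with a low value. They report only what shows in the picture. A call takes as long as a camera call. They do not tell look-alikes from the thing itself.
- env.find_in(camera, thing): "bbox" ([centre column, centre row, width, height] in pixels, round what is visible of it).
- env.trace(camera, thing): "mask" (400x640 bool, what is visible of it) and "bbox" ([centre column, centre row, width, height] in pixels, round what is visible of it).
- env.tip_of(camera, thing): "centre" ([column, row] in pixels: a listed point, or the origin of a listed thing).
The state is a dict: "time_s": time; "q": joint angles; "qvel": joint speeds; "joint_efforts": joint torques, N m; "position": TCP position; "tool_rot": TCP orientation; "ft_force": force on the tool from outside, world axes, zero at the start; "wrist_torque": the same for the moment, N m; "grip_width": finger opening in m; "gripper_force": force on a finger pad.
Only numpy, scipy, OpenCV 4.12 (cv2) and the standard library are available. Lean on these libraries where they do the work, as an engineer would, in place of code of your own. Each camera call takes 0.05 s, during which the arm holds its last target. There are 200 camera calls.

## Working session

There is one attempt and no reset: what is moved stays moved. The work goes in short steps, Python scripts to look and compute and a shell command to move; the robot and the scene stay as the last step left them, time stands still between calls to the robot, and variables do not carry over. Pictures are saved under pics/ and viewed, at most 10 in all, crops included, and the job is handed in when it is done.

```bash
mkdir -p pics; cat > h.py <<'E'
import numpy as np, cv2
from rig import env
def cam(n):
    d=env.get_image(n); return d
def ray(d,px):
    p=np.array([(px[0]-d["cx"])/d["fx"],-(px[1]-d["cy"])/d["fy"],-1.0])
    T=np.array(d["pose"]); return T[:3,3], T[:3,:3]@p/np.linalg.norm(p)
def atz(d,px,z):
    o,r=ray(d,px); return o+r*(z-o[2])/r[2]
def proj(d,P):
    T=np.array(d["pose"]); c=T[:3,:3].T@(np.array(P)-T[:3,3]); return d["cx"]+d["fx"]*c[0]/-c[2], d["cy"]-d["fy"]*c[1]/-c[2]
def tri(a,pa,b,pb):
    A=np.zeros((3,3));y=np.zeros(3)
    for d,p in((a,pa),(b,pb)):
        o,r=ray(d,p);M=np.eye(3)-np.outer(r,r);A+=M;y+=M@o
    return np.linalg.solve(A,y)
E
python3 - <<'E'
from h import *
np.set_printoptions(precision=4,suppress=True)
ims={}
for n in("side","top"):
    d=cam(n);ims[n]=d;cv2.imwrite(f"pics/{n}0.png",d["image"])
    print(n,d.keys(),d["fx"],d["cx"],np.array(d["pose"]))
    for t in("pivot","lever_grip","index_stud","button_top","can_center","meter","bottle","drum","tray","rig"):
        print(t,[(np.round(x["centre"],1),round(x["conf"],2)) for x in env.tip_of(n,t)[:4]])
print(env.observe())
E
```

```text
side dict_keys(['image', 'fx', 'fy', 'cx', 'cy', 'pose']) 374.17777279047056 313.59949289811163 [[ 0.6195  0.4575 -0.6379 -0.0387]
 [-0.7849  0.3551 -0.5077 -0.3742]
 [-0.0058  0.8152  0.5791  0.6868]
 [ 0.      0.      0.      1.    ]]
pivot [(array([379.2, 220.6]), 0.61)]
lever_grip [(array([380.8, 174.9]), 0.94), (array([378.8, 222.2]), 0.17)]
index_stud []
button_top []
can_center [(array([319.4, 292.6]), 0.93), (array([362.2, 260.2]), 0.89), (array([376.6, 328.5]), 0.58), (array([387.9, 200.1]), 0.15)]
meter [(array([452.4, 250.9]), 0.77)]
bottle [(array([442.4, 307.5]), 0.77)]
drum [(array([324.7, 218.6]), 0.93)]
tray [(array([451.5, 250.2]), 0.66), (array([289.9, 266.6]), 0.59)]
rig [(array([377.8, 259.4]), 0.69)]
top dict_keys(['image', 'fx', 'fy', 'cx', 'cy', 'pose']) 458.1265921021364 316.77371101620844 [[-0.1255  0.9677 -0.2186  0.2882]
 [-0.9921 -0.1228  0.026   0.078 ]
 [-0.0016  0.2201  0.9755  1.3883]
 [ 0.      0.      0.      1.    ]]
pivot [(array([352.3, 189.2]), 0.94)]
lever_grip [(array([371.3, 191.6]), 0.77), (array([284. , 195.4]), 0.74), (array([417.9, 204. ])
[... 287 characters left out ...]
y([283.1, 193.6]), 0.62)]
tray [(array([309.9, 250.1]), 0.57), (array([375.8, 230.6]), 0.54)]
rig [(array([348.5, 194.8]), 0.76)]
{'time_s': 1.1, 'q': array([ 56.706 ,  21.8066,  74.3353,  -0.0004,  83.8596, -12.3367]), 'qvel': array([ 0.027 , -0.001 ,  0.0546,  0.1411, -0.0071,  0.0234]), 'joint_efforts': array([ -0.0028, -44.8331, -23.1467,  -0.0003,   0.0005,   0.0001]), 'position': array([0.1967, 0.5136, 0.2483]), 'tool_rot': array([[-0.9338,  0.3577, -0.    ],
       [ 0.3577,  0.9338, -0.    ],
       [-0.    , -0.    , -1.    ]]), 'ft_force': array([-0.2709, -0.1571, -0.1478]), 'wrist_torque': array([-0.036 , -0.0301,  0.0292]), 'gripper_force': 0.0, 'grip_width': 0.08531892442931552}
```

View pics.

```bash
python3 - <<'E'
import cv2,numpy as np
s=cv2.imread("pics/side0.png");t=cv2.imread("pics/top0.png")
a=cv2.resize(s[130:370,240:500],None,fx=2.3,fy=2.3,interpolation=cv2.INTER_CUBIC)
cv2.imwrite("pics/sideC.png",a)
b=cv2.resize(t[110:330,240:460],None,fx=2.6,fy=2.6,interpolation=cv2.INTER_CUBIC)
cv2.imwrite("pics/topC.png",b)
E
```

```text
(no output)
```

View pics/sideC.png

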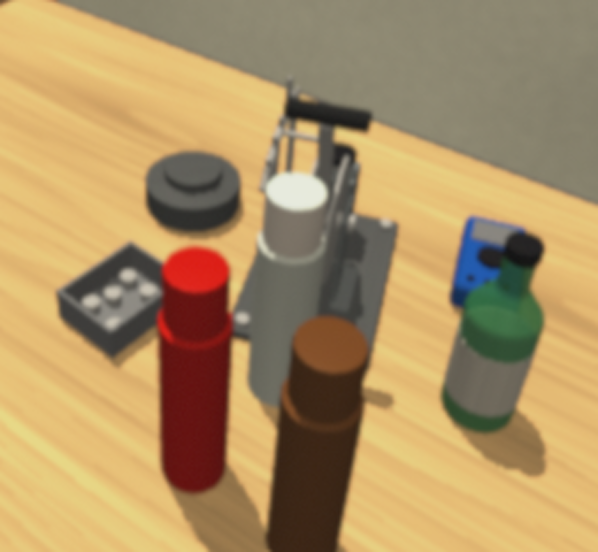

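View pics/topC.png

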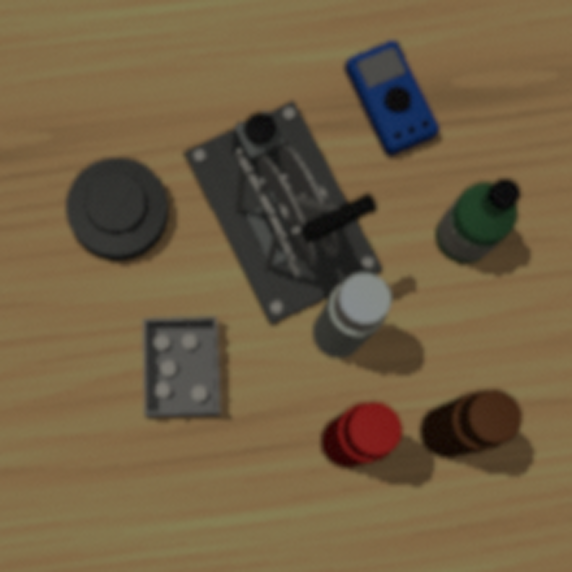

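The look-alikes in the top view are red at (379,277), brown at (422,271) and silver with a white cap at (380,224). The silver one is the can meant: it has a white cap and stands right on the lever's rest side. The crops above already show this enlarged. The grip bar is at about (371,194) and the button at about (340,159).

```bash
python3 - <<'E'
from h import *
np.set_printoptions(precision=4,suppress=True)
t=cam("top");s=cam("side")
T=lambda x,y:(240+x/2.6,110+y/2.6); S=lambda x,y:(240+x/2.3,130+y/2.3)
print("cap tri",tri(t,T(363,297),s,S(297,190)), "top@.245",atz(t,T(363,297),.245),"side",atz(s,S(297,190),.245))
B=np.array([atz(t,T(*p),.014)[:2] for p in((199,155),(289,113),(368,262),(276,307))]);print("bolts",B)
xd=(B[0]+B[1]-B[2]-B[3])/2; yaw=np.arctan2(xd[1],xd[0]); yd=(B[0]+B[3]-B[1]-B[2])/2
print("len",np.linalg.norm(xd),np.linalg.norm(yd),"yaw",np.degrees(yaw),np.degrees(np.arctan2(-yd[0],yd[1])))
c=B.mean(0);ex=np.array([np.cos(yaw),np.sin(yaw)]);o=c-ex*.0225
print("origin",o,"button pred",o+.095*ex)
print("button",atz(t,T(261,127),.13))
g1,g2=tri(t,T(306,233),s,S(290,106)),tri(t,T(373,203),s,S(369,122));g=(g1+g2)/2
print("grip",g1,g2,g)
r=g-np.r_[o,.108];ry=np.array([-ex[1],ex[0]]);print("rig frame",r[:2]@ex,r[:2]@ry,r[2],"ang",.75+np.arctan2(r[:2]@ex,r[2]),np.hypot(r[:2]@ex,r[2]))
for n,px in(("red",(371,431)),("brown",(492,418))):print(n,atz(t,T(*px),.245))
print("bottle",atz(t,T(505,194),.21),"tray",atz(t,T(187,366),.02),"drum",atz(t,T(118,205),.05),"meter",atz(t,T(392,97),.03))
E
```

```text
cap tri [ 0.4666 -0.1049  0.2415] top@.245 [ 0.4647 -0.1027  0.245 ] side [ 0.4644 -0.1084  0.245 ]
bolts [[ 0.6961  0.0294]
 [ 0.7349 -0.0854]
 [ 0.5409 -0.1515]
 [ 0.5015 -0.0366]]
len 0.2051910465954602 0.12130447403196319 yaw 18.77768422465759 18.818509326586078
origin [ 0.597  -0.0683] button pred [ 0.687  -0.0377]
button [ 0.685  -0.0386  0.13  ]
grip [ 0.5304 -0.0556  0.2727] [ 0.5511 -0.1235  0.2727] [ 0.5408 -0.0895  0.2727]
rig frame -0.06010435128493029 -0.001993371611520343 0.16470511606283722 ang 0.40009488242484326 0.17532914275914024
red [ 0.3364 -0.0902  0.245 ]
brown [ 0.334  -0.2062  0.245 ]
bottle [ 0.5573 -0.2687  0.21  ] tray [0.4455 0.0749 0.02  ] drum [0.6373 0.1313 0.05  ] meter [ 0.734 -0.209  0.03 ]
```

```bash
python3 -m pendant '[[1,-0.035,-0.035,-0.04,0,0,-0.14],[1,-0.075,-0.075,-0.07,0,0,-0.28],[1,-0.115,-0.115,-0.07,0,0,-0.42],[1,-0.155,-0.155,-0.07,0,0,-0.56],[1,-0.195,-0.195,-0.07,0,0,-0.695]]'; python3 - <<'E'
from rig import env
import numpy as np
o=env.observe();R=o["tool_rot"];print(R.round(4),o["q"]);print(R.T@(np.array([.465,-.106,.32])-o["position"]))
E
```

```text
time_s: 1.82
position: [0.3093, 0.2605, 0.3185]
tool_rot: [[-0.945, -0.327, 0.001], [-0.327, 0.945, 0.0], [-0.001, -0.0, -1.0]]
ft_force: [1.6, 0.5, 0.3]
grip_width: 0.0852
gripper_force: 0.0
[[-9.451e-01 -3.267e-01  8.000e-04]
 [-3.267e-01  9.451e-01  2.000e-04]
 [-8.000e-04 -0.000e+00 -1.000e+00]] [ 2.32177092e+01  3.95924922e+00  8.66756410e+01 -4.43767391e-03
  8.93201526e+01 -8.58532978e+01]
[-0.02744158 -0.39726767 -0.00143277]
```

```bash
python3 -m pendant '[[1,-0.004,-0.06,0,0,0,0],[1,-0.009,-0.12,0,0,0,0],[1,-0.013,-0.18,0,0,0,0],[1,-0.018,-0.24,0,0,0,0],[1,-0.022,-0.30,0,0,0,0]]' >/dev/null;python3 -m pendant '[[1,-0.003,-0.05,0,0,0,0],[1,-0.005,-0.097,0,0,0,0],[1,-0.005,-0.097,0,0,0,0]]'; python3 - <<'E'
from h import *
d=cam("wrist");cv2.imwrite("pics/w1.png",d["image"]);print(np.array(d["pose"]).round(3))
for t in("can_center","lever_grip","button_top","pivot"):print(t,[(np.round(x["centre"],1),round(x["conf"],2)) for x in env.tip_of("wrist",t)[:3]])
o=env.observe();print(o["position"],o["q"]);print(proj(d,[.465,-.106,.245]))
E
```

```text
time_s: 2.82
position: [0.4631, -0.1074, 0.3176]
tool_rot: [[-0.948, -0.319, -0.001], [-0.319, 0.948, 0.0], [0.001, 0.0, -1.0]]
ft_force: [-0.5, 0.2, -1.4]
grip_width: 0.0856
gripper_force: 0.0
[[-0.319 -0.898 -0.302  0.385]
 [ 0.948 -0.303 -0.102 -0.134]
 [-0.    -0.319  0.948  0.444]
 [ 0.     0.     0.     1.   ]]
can_center []
lever_grip [(array([312.9, 359.9]), 0.96)]
button_top [(array([182.3, 180. ]), 0.46), (array([318.3, 371.3]), 0.45)]
pivot [(array([316.3, 289.6]), 0.96), (array([317.5, 372.3]), 0.39)]
[ 0.46211429 -0.10393577  0.31863209] [-2.70419529e+01  1.14224284e+01  7.76698989e+01  5.73181926e-03
  9.08859247e+01 -1.35917537e+02]
(np.float64(322.2721876160223), np.float64(227.20497221176362))
```

View pics/w1.png

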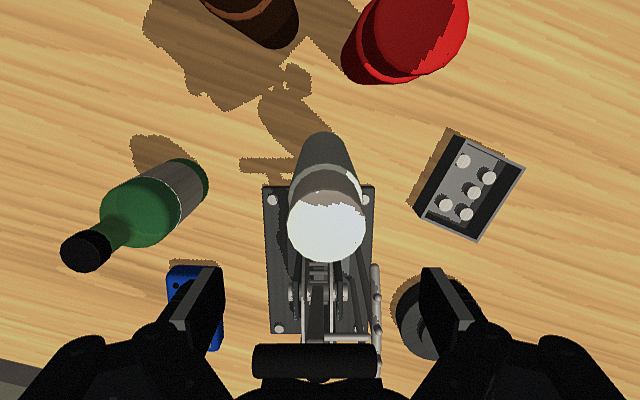

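The wrist view shows the white cap at (326,221), slightly left of the predicted (322,227). The bar lies at row 360, beyond the gap between the fingers.

```bash
python3 - <<'E'
from h import *
d=cam("wrist");im=d["image"].astype(int);m=(im.min(2)>190);n,l,s,c=cv2.connectedComponentsWithStats(m.astype(np.uint8));i=1+s[1:,4].argmax();print(s[i],c[i])
bx=s[i];pt=atz(d,(bx[0]+bx[2]/2,bx[1]+bx[3]/2),.245);print(pt)
o=env.observe();R=o["tool_rot"];print(R.T@(np.array([*pt[:2],.220])-o["position"]),o["position"])
E
```

```text
[ 282  199   78   62 3820] [320.06858639 228.59659686]
[ 0.46665917 -0.10251697  0.245     ]
[-4.69084957e-03 -7.97194387e-05  9.86545067e-02] [ 0.46215078 -0.10394549  0.3186527 ]
```

```bash
python3 -m pendant '[[1,-0.004,0,0.03,0,0,0],[1,-0.004,0,0.06,0,0,0],[1,-0.004,0,0.08,0,0,0],[1,-0.004,0,0.096,0,0,0],[1,-0.004,0,0.096,0,0,0]]' && python3 -m pendant '[[0,0,0,0,0,0,0],[0,0,0,0,0,0,0],[0,0,0,0,0,0,0],[0,0,0,0,0,0,0],[0,0,0,0,0,0,0]]' 45
```

```text
time_s: 3.75
position: [0.4658, -0.1029, 0.2219]
tool_rot: [[-0.946, -0.323, -0.002], [-0.323, 0.946, 0.001], [0.001, 0.001, -1.0]]
ft_force: [-0.8, 0.4, -0.1]
grip_width: 0.0855
gripper_force: 0.0
time_s: 4.38
position: [0.4665, -0.1036, 0.2233]
tool_rot: [[-0.947, -0.322, 0.002], [-0.322, 0.947, -0.001], [-0.001, -0.001, -1.0]]
ft_force: [-1.3, 1.4, 6.8]
grip_width: 0.051
gripper_force: 47.1
```

```bash
python3 -m pendant '[[0,0,0,-0.015,0,0,0],[0,0.003,0,-0.035,0,0,0],[0,0.008,0.005,-0.06,0,0,0],[0,0.01,0.03,-0.07,0,0,0],[0,0.003,0.07,-0.07,0,0,0]]' && python3 -m pendant '[[0,-0.012,0.045,0,0,0,0],[0,-0.027,0.09,0,0,0,0],[0,-0.042,0.135,0,0,0,0],[0,-0.058,0.18,0,0,0,0],[0,-0.074,0.21,0,0,0,0]]' && python3 -m pendant '[[0,-0.017,0.03,0.01,0,0,0],[0,-0.017,0.032,0.03,0,0,0],[0,-0.017,0.032,0.05,0,0,0],[0,-0.017,0.032,0.06,0,0,0],[0,-0.017,0.032,0.064,0,0,0]]'
```

```text
time_s: 5.0
position: [0.4401, -0.0374, 0.2923]
tool_rot: [[-0.947, -0.32, -0.0], [-0.32, 0.947, 0.0], [-0.0, 0.0, -1.0]]
ft_force: [0.6, 1.0, -5.6]
grip_width: 0.0508
gripper_force: 48.8
time_s: 5.62
position: [0.4415, 0.1868, 0.2917]
tool_rot: [[-0.946, -0.324, -0.002], [-0.324, 0.946, 0.0], [0.002, 0.001, -1.0]]
ft_force: [-0.4, -0.6, -4.8]
grip_width: 0.051
gripper_force: 49.0
time_s: 6.25
position: [0.4484, 0.2203, 0.2279]
tool_rot: [[-0.947, -0.322, -0.001], [-0.322, 0.947, -0.0], [0.001, 0.0, -1.0]]
ft_force: [0.5, -1.0, -4.7]
grip_width: 0.0513
gripper_force: 49.2
```

```bash
python3 -m pendant '[[0,0,0,0.003,0,0,0],[0,0,0,0.0055,0,0,0],[0,0,0,0.0055,0,0,0]]'
```

```text
time_s: 6.62
position: [0.4493, 0.2201, 0.2234]
tool_rot: [[-0.947, -0.322, 0.002], [-0.322, 0.947, 0.0], [-0.002, -0.0, -1.0]]
ft_force: [0.5, 0.6, -0.9]
grip_width: 0.0507
gripper_force: 49.5
```

```bash
python3 -m pendant '[[0,0,0,0.001,0,0,0],[0,0,0,0.001,0,0,0],[1,0,0,0.001,0,0,0],[1,0,0,0.001,0,0,0],[1,0,0,0.001,0,0,0]]'; python3 -m pendant '[[1,0,0,0,0,0,0],[1,0,0,-0.03,0,0,0],[1,0,0,-0.06,0,0,0],[1,0,0,-0.1,0,0,0],[1,0,0,-0.1,0,0,0]]'; python3 - <<'E'
from h import *
d=cam("side");cv2.imwrite("pics/s2.png",d["image"])
o=env.observe();R=o["tool_rot"];print(o["position"],o["q"])
# plan: rig
O=np.array([.597,-.0683]);yaw=np.radians(18.8);ex=np.array([np.cos(yaw),np.sin(yaw)])
for a in(.4,.6,.8,.85,.9):
    p=O+ex*.175*np.sin(a-.75);print(a,p,.108+.175*np.cos(a-.75))
E
```

```text
time_s: 7.25
position: [0.449, 0.22, 0.2218]
tool_rot: [[-0.947, -0.322, -0.0], [-0.322, 0.947, -0.0], [0.0, -0.0, -1.0]]
ft_force: [-0.8, 0.7, -0.3]
grip_width: 0.0851
gripper_force: 0.0
time_s: 7.88
position: [0.4497, 0.2202, 0.3244]
tool_rot: [[-0.947, -0.322, 0.006], [-0.322, 0.947, 0.001], [-0.006, -0.001, -1.0]]
ft_force: [-0.6, 0.4, -1.0]
grip_width: 0.0857
gripper_force: 0.0
[0.44915434 0.22008995 0.32253291] [ 1.25194726e+01  1.40958625e+01  7.34679153e+01 -1.68884324e-03
  9.23136402e+01 -9.62813035e+01]
0.4 [ 0.54019431 -0.08763824] 0.2723902247482913
0.6 [ 0.57224354 -0.07672779] 0.2810349386388074
0.8 [ 0.60527973 -0.06548135] 0.2827812955691191
0.85 [ 0.61353877 -0.06266975] 0.2821257289236545
0.9 [ 0.62175646 -0.05987221] 0.2810349386388074
```

View pics/s2.png

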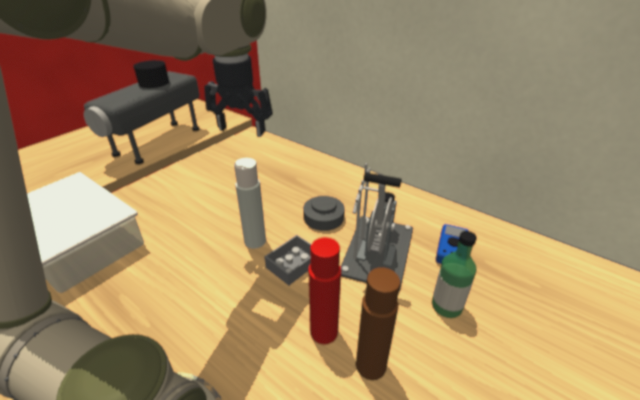

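The can stands upright at (250,205) and the lever is still in notch 2. Next I close the jaws and move behind the bar.

```bash
python3 -m pendant '[[0,0.010,-0.06,0,0,0,0],[0,0.020,-0.12,0,0,0,0],[0,0.03,-0.18,0,0,0,0],[0,0.04,-0.24,0,0,0,0],[0,0.05,-0.29,0,0,0,0]]' && python3 -m pendant '[[0,0.003,-0.03,0,0,0,0],[0,0.003,-0.031,0,0,0,0],[0,0.003,-0.031,0.025,0,0,0],[0,0.003,-0.031,0.05,0,0,0],[0,0.003,-0.031,0.05,0,0,0]]'; python3 - <<'E'
from h import *
d=cam("wrist");cv2.imwrite("pics/w2.png",d["image"]);print([(x["centre"],x["conf"]) for x in env.tip_of("wrist","lever_grip")[:2]])
o=env.observe();print(o["position"])
O=np.array([.597,-.0683]);yaw=np.radians(18.8);ex=np.array([np.cos(yaw),np.sin(yaw)]);r=o["position"][:2]-O;print(r@ex,r@[-ex[1],ex[0]])
E
```

```text
time_s: 8.55
position: [0.4948, -0.0728, 0.3205]
tool_rot: [[-0.947, -0.321, -0.002], [-0.321, 0.947, 0.001], [0.002, 0.001, -1.0]]
ft_force: [0.3, 0.1, -0.9]
grip_width: -0.0002
gripper_force: 0.0
time_s: 9.18
position: [0.5014, -0.0997, 0.2701]
tool_rot: [[-0.946, -0.323, -0.004], [-0.323, 0.946, 0.002], [0.003, 0.003, -1.0]]
ft_force: [-0.4, -0.3, 0.3]
grip_width: -0.0
gripper_force: 0.0
[([320.1, 372.0], 0.94)]
[ 0.50233648 -0.10033842  0.27237048]
-0.09993802982202195 0.00017766158418313548
```

View pics/w2.png

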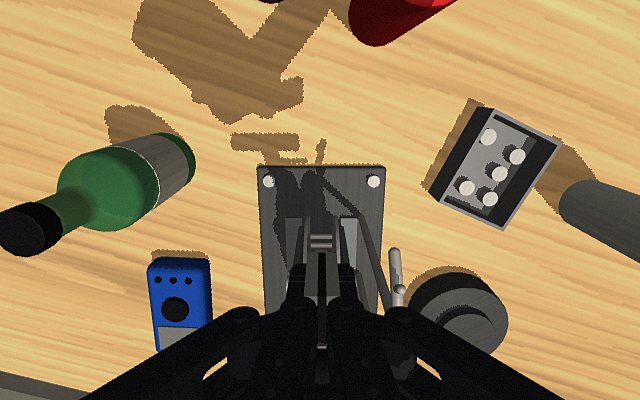

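The shut fingers stand behind the bar, centred on the lever (column 322). Now I push it up.

```bash
python3 -m pendant '[[0,-0.015,0,0,0,0,0],[0,-0.03,0,-0.002,0,0,0],[0,-0.045,0,-0.005,0,0,0],[0,-0.06,0,-0.007,0,0,0],[0,-0.075,0,-0.008,0,0,0]]' && python3 -m pendant '[[0,-0.010,0,0,0,0,0],[0,-0.019,0,0,0,0,0],[0,-0.022,0,0,0,0,0],[0,-0.022,0,0,0,0,0]]'; python3 - <<'E'
from h import *
o=env.observe();print(o["position"],o["ft_force"])
O=np.array([.597,-.0683]);yaw=np.radians(18.8);ex=np.array([np.cos(yaw),np.sin(yaw)]);r=o["position"][:2]-O;print(r@ex,r@[-ex[1],ex[0]])
t=cam("top");cv2.imwrite("pics/t3.png",cv2.resize(t["image"][130:250,290:430],None,fx=4,fy=4,interpolation=cv2.INTER_CUBIC))
E
```

```text
time_s: 9.9
position: [0.5723, -0.0772, 0.2817]
tool_rot: [[-0.947, -0.321, -0.004], [-0.321, 0.947, -0.003], [0.004, -0.002, -1.0]]
ft_force: [-7.9, -2.1, 6.3]
grip_width: 0.0003
gripper_force: 4.3
time_s: 10.4
position: [0.594, -0.0697, 0.2811]
tool_rot: [[-0.947, -0.322, -0.001], [-0.322, 0.947, -0.002], [0.001, -0.001, -1.0]]
ft_force: [-7.4, -2.7, 4.9]
grip_width: -0.0003
gripper_force: 4.4
[ 0.59398505 -0.06974074  0.28109063] [-7.38610596 -2.66984297  4.91944727]
-0.00331840060987107 -0.00039226494679623015
```

View pics/t3.png

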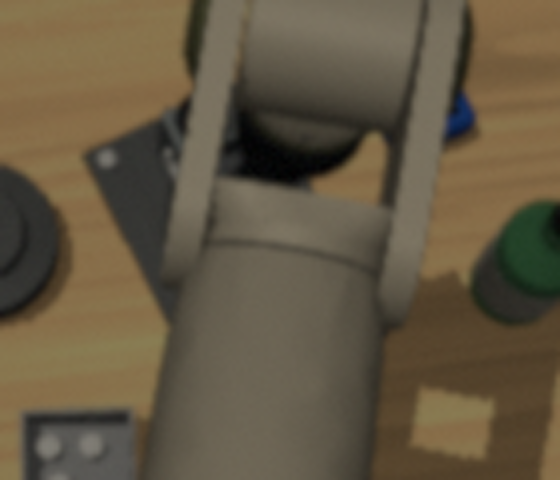

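The arm hides the lever from the top camera. I back off slowly and check which notch it sits in.

```bash
python3 -m pendant '[[0,0.015,0,0,0,0,0],[0,0.03,0,0,0,0,0],[0,0.06,0,0,0,0,0],[0,0.09,0.03,-0.03,0,0,0],[0,0.10,0.09,-0.06,0,0,0]]' && python3 -m pendant '[[0,0.02,0.06,0,0,0,0],[0,0.02,0.06,0,0,0,0]]'; python3 - <<'E'
from h import *
s=cam("side");t=cam("top")
T=[x for x in env.tip_of("top","lever_grip")[:3]];S=[x for x in env.tip_of("side","lever_grip")[:3]]
print([(x["centre"],x["conf"]) for x in T],[(x["centre"],x["conf"]) for x in S])
O=np.array([.597,-.0683]);yaw=np.radians(18.8);ex=np.array([np.cos(yaw),np.sin(yaw)])
for a in(.6,.8,1.0):
    P=np.r_[O+ex*.175*np.sin(a-.75),.108+.175*np.cos(a-.75)];print(a,proj(s,P),proj(t,P))
im=s["image"][150:270,320:460];im2=t["image"][130:250,290:430]
cv2.imwrite("pics/st4.png",np.vstack([cv2.resize(i,None,fx=2.5*2,fy=2.5*2,interpolation=cv2.INTER_CUBIC)[:300] if 0 else cv2.resize(i,(350,300),interpolation=cv2.INTER_CUBIC) for i in(im,im2)]))
print(env.observe()["position"])
E
```

```text
time_s: 11.08
position: [0.4724, -0.0209, 0.3389]
tool_rot: [[-0.948, -0.319, 0.001], [-0.319, 0.948, -0.0], [-0.001, -0.001, -1.0]]
ft_force: [-0.1, 0.1, 0.3]
grip_width: -0.0001
gripper_force: 0.0
time_s: 11.32
position: [0.4331, 0.0322, 0.3393]
tool_rot: [[-0.945, -0.326, 0.003], [-0.326, 0.945, -0.0], [-0.003, -0.001, -1.0]]
ft_force: [0.0, -0.2, 0.1]
grip_width: 0.0
gripper_force: 0.0
[([357.5, 169.0], 0.75)] [([384.6, 158.0], 0.58)]
0.6 (np.float64(384.6941442386415), np.float64(167.6734946087661)) (np.float64(364.58821376311306), np.float64(181.00030452329094))
0.8 (np.float64(387.83745594738724), np.float64(158.93165047218415)) (np.float64(358.2815748452847), np.float64(168.76787178237964))
1.0 (np.float64(390.4009018475314), np.float64(153.57391424988796)) (np.float64(351.8927248123624), np.float64(157.62686823474894))
[0.43528057 0.02905323 0.33755653]
```

View pics/st4.png

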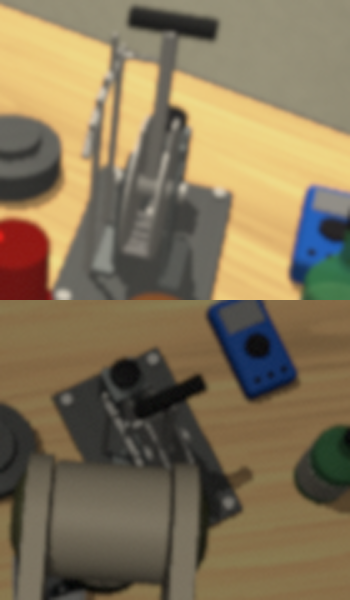

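The grip is at (357.5,169.0) in the top view, against (358.3,168.8) predicted for 0.8, so the lever stands free in the fourth notch. The wrist camera sits on the lever side, so I turn the tool half round on the way to the button to keep it clear of the bar.

```bash
python3 -m pendant '[[0,0,0,-0.03,0,0,0.18],[0,0,0,-0.05,0,0,0.36],[0,-0.02,-0.01,-0.05,0,0,0.54],[0,-0.06,-0.03,-0.05,0,0,0.72],[0,-0.10,-0.06,-0.05,0,0,0.9]]' && python3 -m pendant '[[0,0,0,0,0,0,0.18],[0,0,0,0,0,0,0.36],[0,0,0,0,0,0,0.54],[0,0,0,0,0,0,0.72],[0,0,0,0,0,0,0.9]]'&& python3 -m pendant '[[0,0,0,0,0,0,0.18],[0,0,0,0,0,0,0.36],[0,0,0,0,0,0,0.54],[0,0,0,0,0,0,0.72],[0,0,0,0,0,0,0.9]]'&& python3 -m pendant '[[0,0,0,0,0,0,0.18],[0,0,0,0,0,0,0.36],[0,0,0,0,0,0,0.445],[0,0,0,0,0,0,0.445]]'; cat > g.py <<'E'
from h import *
np.set_printoptions(precision=4,suppress=True)
o=env.observe();R=o["tool_rot"];print(o["q"],o["position"]);print("to press xy, z.165:",R.T@(np.array([.6936,-.0418,.165])-o["position"]))
E
python3 g.py
```

```text
time_s: 12.15
position: [0.5504, 0.004, 0.3873]
tool_rot: [[-0.837, 0.547, 0.0], [0.547, 0.837, 0.0], [-0.0, 0.0, -1.0]]
ft_force: [0.6, 0.1, 0.9]
grip_width: 0.0002
gripper_force: 0.0
time_s: 12.78
position: [0.5493, 0.0038, 0.3868]
tool_rot: [[-0.091, 0.996, -0.001], [0.996, 0.091, 0.0], [0.0, -0.001, -1.0]]
ft_force: [-0.2, 0.1, -0.4]
grip_width: -0.0
gripper_force: 0.0
time_s: 13.4
position: [0.5493, 0.0038, 0.3868]
tool_rot: [[0.723, 0.691, -0.001], [0.691, -0.723, 0.0], [-0.001, -0.001, -1.0]]
ft_force: [-0.2, -0.4, -0.5]
grip_width: 0.0003
gripper_force: 0.0
time_s: 13.9
position: [0.5491, 0.004, 0.3869]
tool_rot: [[0.948, 0.319, -0.001], [0.319, -0.948, 0.0], [-0.001, -0.0, -1.0]]
ft_force: [0.9, -0.6, 0.6]
grip_width: 0.0003
gripper_force: 0.0
[-11.9354  18.5867  56.8989  -0.0025 104.5615  59.4859] [0.5491 0.004  0.3869]
to press xy, z.165: [0.1225 0.0895 0.2218]
```

```bash
python3 -m pendant '[[0,0.04,0.03,0,0,0,0],[0,0.08,0.06,0,0,0,0],[0,0.122,0.0895,0.02,0,0,0],[0,0.122,0.0895,0.08,0,0,0],[0,0.122,0.0895,0.11,0,0,0]]' && python3 -m pendant '[[0,0,0,0,0,0,0]]' >/dev/null; python3 - <<'E'
from h import *
w=cam("wrist");s=cam("side")
cv2.imwrite("pics/b5.png",np.vstack([cv2.resize(w["image"],(480,300)),cv2.resize(s["image"][120:270,290:530],(480,300),interpolation=cv2.INTER_CUBIC)]))
print([(x["centre"],x["conf"]) for x in env.tip_of("wrist","button_top")[:2]],proj(w,[.687,-.038,.13]))
E
python3 g.py
```

```text
time_s: 14.52
position: [0.6928, -0.0418, 0.2723]
tool_rot: [[0.947, 0.32, -0.006], [0.32, -0.947, 0.001], [-0.005, -0.003, -1.0]]
ft_force: [0.6, 0.1, 0.6]
grip_width: -0.0003
gripper_force: 0.0
[([312.7, 192.6], 0.88)] (np.float64(316.0775941175762), np.float64(193.49087382469844))
[-13.1557  36.5944  43.501   -0.0008  99.6939  58.2145] [ 0.6931 -0.0413  0.2797]
to press xy, z.165: [-0.0001  0.0004  0.1147]
```

View pics/b5.png

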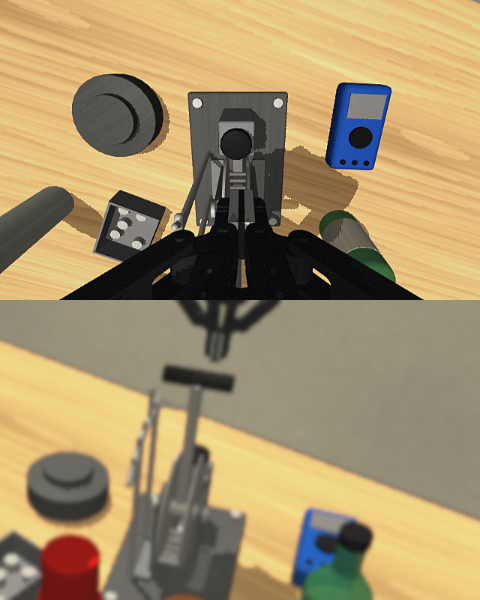

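The button cap shows at (313,193) in the wrist view, matching the prediction, and the lever still stands in notch 4. I go down onto the button.

```bash
python3 -m pendant '[[0,0,0,0.04,0,0,0],[0,0,0,0.08,0,0,0],[0,0,0,0.1,0,0,0],[0,0,0,0.115,0,0,0],[0,0,0,0.122,0,0,0]]'; python3 g.py
```

```text
time_s: 15.42
position: [0.693, -0.0411, 0.156]
tool_rot: [[0.948, 0.319, 0.001], [0.319, -0.948, -0.0], [0.001, 0.001, -1.0]]
ft_force: [0.6, 0.9, -0.2]
grip_width: -0.0001
gripper_force: 0.0
[-13.1417  40.3006  56.3918  -0.0005  83.2215  58.2446] [ 0.693  -0.0411  0.156 ]
to press xy, z.165: [ 0.0004  0.0008 -0.009 ]
```

```bash
python3 -m pendant '[[0,0,0,0.007,0,0,0],[0,0,0,0.012,0,0,0],[0,0,0,0.0185,0,0,0],[0,0,0,0.0185,0,0,0],[0,0,0,0.0185,0,0,0]]'; python3 -m pendant '[[0,0,0,0,0,0,0],[0,0,0,0,0,0,0],[0,0,0,0,0,0,0],[0,0,0,0,0,0,0],[0,0,0,0,0,0,0]]';python3 - <<'E'
from h import *
s=cam("side");cv2.imwrite("pics/s6.png",cv2.resize(s["image"][120:320,290:530],(600,500),interpolation=cv2.INTER_CUBIC))
print([(x["centre"],x["conf"]) for x in env.tip_of("side","lever_grip")[:2]])
O=np.array([.597,-.0683]);yaw=np.radians(18.8);ex=np.array([np.cos(yaw),np.sin(yaw)])
for a in(0,.2,.4,.8):
    P=np.r_[O+ex*.175*np.sin(a-.75),.108+.175*np.cos(a-.75)];print(a,proj(s,P))
E
```

```text
time_s: 16.05
position: [0.6929, -0.0411, 0.1376]
tool_rot: [[0.948, 0.319, 0.002], [0.319, -0.948, -0.0], [0.001, 0.001, -1.0]]
ft_force: [1.0, -0.0, 3.7]
grip_width: -0.0
gripper_force: 2.3
time_s: 16.68
position: [0.6928, -0.0411, 0.1371]
tool_rot: [[0.948, 0.319, 0.001], [0.319, -0.948, -0.0], [0.001, 0.0, -1.0]]
ft_force: [2.9, -0.6, 5.7]
grip_width: -0.0005
gripper_force: 2.4
[([372.6, 209.4], 0.83)]
0 (np.float64(373.3343014150463), np.float64(210.96245729646478))
0.2 (np.float64(377.23175372311414), np.float64(194.32067360359844))
0.4 (np.float64(381.096782010156), np.float64(179.62859681771027))
0.8 (np.float64(387.83745594738724), np.float64(158.93165047218415))
```

View pics/s6.png

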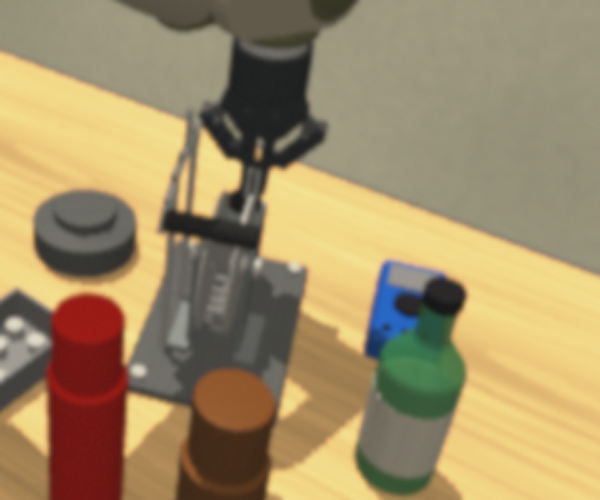

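The grip is at (372.6,209.4), against (373.3,211.0) for angle 0, so the lever is at rest. I hold the button a little longer, then lift straight up.

```bash
python3 -m pendant '[[0,0,0,0,0,0,0],[0,0,0,0,0,0,0],[0,0,0,-0.01,0,0,0],[0,0,0,-0.03,0,0,0],[0,0,0,-0.08,0,0,0]]'; python3 -m pendant '[[0,0,0,-0.05,0,0,0],[0,0,0,-0.1,0,0,0],[0,0,0,-0.1,0,0,0],[0,0,0,-0.1,0,0,0]]'; python3 - <<'E'
from h import *
s=cam("side");t=cam("top");w=cam("wrist")
cv2.imwrite("pics/f7.png",np.vstack([cv2.resize(i["image"],(480,300)) for i in(s,w)]))
print([(x["centre"],x["conf"]) for x in env.tip_of("side","lever_grip")[:2]])
print([(x["centre"],x["conf"]) for x in env.tip_of("wrist","button_top")[:2]],proj(w,[.687,-.038,.13]))
E
```

```text
time_s: 17.4
position: [0.6908, -0.0405, 0.2147]
tool_rot: [[0.948, 0.319, -0.009], [0.319, -0.948, 0.002], [-0.008, -0.005, -1.0]]
ft_force: [1.4, 0.3, 0.6]
grip_width: 0.0005
gripper_force: 0.0
time_s: 17.9
position: [0.6919, -0.0408, 0.3154]
tool_rot: [[0.948, 0.319, -0.004], [0.319, -0.948, 0.001], [-0.003, -0.002, -1.0]]
ft_force: [-0.7, 0.3, -1.1]
grip_width: -0.0005
gripper_force: 0.0
[([371.4, 208.4], 0.93)]
[([318.3, 179.9], 0.88)] (np.float64(317.4238679559878), np.float64(180.53808783732643))
```

View pics/f7.png

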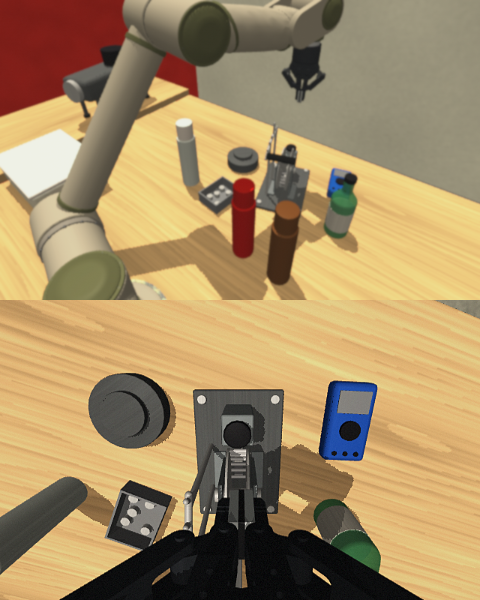

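The can stands upright, the lever is at rest, the button is up, the bystanders are unmoved and the robot is clear.

```bash
python3 -c "
from rig import env
print(env.close_job())"
```

```text
the job is handed in; nothing more can be done
None
```

I moved the can about 32 cm away and stood it upright, ratcheted the lever from notch 2 to the fourth notch where it stood by itself, then released it fully to rest with the button back up; the last pictures showed the meter, bottle, tray and drum in place, and I handed the job in at about 18 s with no verdict returned.

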